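# Clamp the pale herb cake in the ratchet clamp

### The arm

A 7-joint arm with a two-finger parallel gripper is mounted at the origin on the work surface. World frame = base frame: x ahead of the robot, y to its left, z up, the work surface at z = 0. Lengths are in m, angles in rad, forces in N, time in s.
With the tool pointing down it reaches from about 0.4 to 0.85 m from the base axis. Payload 10.4 kg.
Tool frame: the origin (TCP) lies midway between the tips of the shut fingers; the grasp point (between the pads) lies 19 mm behind it; z points along the fingers, y is the line along which they close (so a half turn about z gives the same grasp; the last joint's range is limited). The gripper opens to 87 mm and grips with 3 to 60 N. Pads are 19 mm wide; open, the fingers measure 117 mm over their backs; the gripper's body (75 mm by 190 mm) begins 51 mm behind the grasp point.
Start: joints at [-1.326, 0.332, -0.065, 1.46, 0.022, 1.35, -0.088], TCP at [0.165, 0.603, 0.223] pointing down, gripper open.
Joint ranges: [-2.6, 2.6], [-0.5, 2.12], [-1.47, 1.34], [0.16, 2.42], [-1.27, 4.41], [0.06, 2.06], [-2.6, 2.6]. Speed limits (rad/s): [2.22, 2.22, 2.79, 2.79, 3.14, 3.14, 3.14].

### API

Orientations are given as a unit quaternion [x, y, z, w].
In Python, from bench import r gives the robot as it stands.
- The arm moves only by the tool arm_command, never from a script. Its argument "moves" is one flat list of numbers, 4 for each row, row after row: the shift along the tool's x, y, z in cm, then the turn about the tool's z in degrees. A call has 1 to 12 rows; each row shifts and turns the commanded pose from where the row before left it, along the tool's axes as they then stand; what a row does not reach is not made up. A row lasts 1/12 s, in which the tool goes at most 41.7 mm and 7.16 degrees, less where a joint would pass 70% of its speed; a pose out of reach is approached as far as the arm can. A call with a gripper value outside its range is refused whole. "fingers" is the opening in per cent of the stroke, from 0 (shut) to 100 (fully open), set as the call begins (left out, the last holds). The fingers move at their own pace and stop on an object; "squeeze" is the grip in N (left out, the last holds). Time passes only in rows, so rows that do not move let the fingers close. It gives the time, the measured TCP pose, the force, the opening and the grip force at its end, in the units of the state.
- r.read_state(): the state, without advancing time (a new reading comes with each control period).
- r.camera(name): name is "scene" or "top" or "wrist"; returns the picture (384x512x3 uint8, red, green, blue); there is no depth.
- r.camera_info(name): a dict with "fx", "fy", "cx", "cy" (pixels), "origin" and "attitude" of the camera in the world. Camera axes: x right, y up, looking along -z (the intrinsics and any distortion apply to the point x, -y, -z); pixel columns grow to the right and rows downward; lengths in m; the calibration is good to about 2 mm. The wrist camera is an equidistant fisheye: a pixel r from the principal point sees the ray r / f radians off the axis. A picture is of the moment at which its call begins: read the wrist's pose just before it. camera_info takes no time and is no camera call; for the wrist camera it gives the pose at the moment of the call.
- r.close_job(): hands the job in; it is judged then, once.
The state is a dict: "time": time; "joint_positions": joint angles; "joint_vel": joint speeds; "joint_torque": joint torques, N m; "ee_pos": TCP position; "eef_rot": TCP orientation; "ft_force": force on the tool from outside, world axes, zero at the start; "torque": the same for the moment, N m; "width": finger opening in m; "grip_force": force on a finger pad.
Only numpy, scipy, OpenCV 4.12 (cv2) and the standard library are available. Lean on these libraries where they do the work, as an engineer would, in place of code of your own. Each camera call takes 0.05 s, during which the arm holds its last target. There are 200 camera calls.

### The job

Stand the pale herb cake on the floor of the ratchet clamp, squarely between its rubber jaw pad and the steel fence, and let go of it. Then squeeze the orange trigger towards the blue handle again and again, moving the jaw by its trigger only, until the pad presses the cake against the fence and the gauge pointer on the jaw stands in the green, never far into the red, which would crush the cake. Finish while still holding the trigger squeezed, with the cake gripped; leave the dark cake and the other things on the table alone.

Things in the scene. Friction and masses are not known exactly. Their poses are not given: they have to be found in the camera images.
- pale_cake: The cake to clamp: cream-coloured pressed herb block, 48 x 48 mm, 45 high, a ring mark on top, about 0.13 kg; origin at the centre of its underside, z up, x and y along its sides. It stands on the light wooden board.
- dark_cake: Bystander: a dark brown cake of the same size on the same board; leave it.
- board: Fixed light wooden board 260 (x) x 130 (y) x 10 mm on which both cakes stand; origin at the centre of its underside.
- clamp: Ratchet clamp fixed to the table, wooden base 140 (x) x 360 (y) x 14 mm; origin at table height under it. Its +y is the way the jaw closes, z up. Along y in mm: base from -185; orange trigger, hinged at y -83, z 20 about x; blue handle y -70 to -60, 28 wide, up to z 135; jaw on a ram at z 45; bay; fence at 130; base end 175. Only trigger and handle rise above z 80.
- fence: Fixed steel fence of the clamp, 80 mm wide, its face towards the jaw at clamp y = 130, 50 mm high above the base; origin at the foot of that face.
- bay (a point): Point on the clamp base's top (14 mm above the table) where the middle of the cake's underside stands when it is square and touches the fence (24 mm from its face); axes as the clamp's. The cake may be set down some mm short of the fence: the jaw slides it there.
- pad_face (a point): Centre of the face of the jaw's black rubber pad (44 mm wide, 36 high) that meets the cake; axes as the clamp's. At the start it is 67 to 85 mm from the fence.
- jaw_head: Blue block of the jaw, 44 x 15 x 40 mm, fixed on the ram, behind the pad; it carries the gauge scale on top. Not to be pushed by the gripper. Its origin is not on it: it is the clamp's origin shifted by the ram's travel.
- pad_plate: The black rubber jaw pad on its spring, in front of the jaw head; not to be pushed by the gripper. Its origin is not on it; use pad_face.
- trigger_blade: Orange upright blade of the trigger, 28 mm wide (x), 10 thick (y), from z 80 to 130 above the table when squeezed; it pivots with the trigger about the hinge (its origin, on the hinge axis at clamp y -83, z 20).
- grip (a point): Point midway between handle and squeezed trigger, 105 mm above the table: grip both here from above, fingers closing along the clamp's y. Over their outer faces they measure 28 mm when fully squeezed (14 mm to each side of this point), about 44 mm with the trigger at rest (49 at the top).
- trigger (a joint): Trigger angle, rad: 0 at rest (leaning away from the handle), 0.19 fully squeezed against its stop. A spring returns it; let it back below 0.04 (fingers well open) for the pawl to take the next tooth. Squeezing takes 2 N at first, rising to some 15 N at the blade while driving a pressed jaw.
- plunger (a joint): Travel of the ram with the jaw towards the fence, m. A ratchet: a full squeeze drives it about 6 mm (the first, begun between teeth, 2 to 9), it stays where it is when the trigger springs back, held by a brake of about 12 N.
- gauge (a joint): How far the jaw's spring pad is pressed back, m: 0 free, spring 0.5 N/mm, stop at 20 mm. A black pointer bar on the jaw shows it on a scale: white 0 to 5 mm (too loose), green 5 to 15 mm (well gripped), red beyond (crushed at 17 mm). Pushing the cake along the base presses it back 1 to 3 mm.
- brass_pan: Bystander: open brass bowl, 120 mm across, 35 high; origin under its centre.
- mortar: Bystander: dark iron mortar pot, 100 mm across, 85 high; origin under its centre.
- jar: Bystander: amber glass jar, 76 mm across, 110 high; origin under its centre.
- packets: Bystander: tied stack of white paper packets 100 x 75 x 42 mm; origin under its centre.
- spoon: Bystander: brass-coloured metal spoon lying on the table; origin under it.
- weight: Bystander: brass cylinder weight, 44 mm across, 50 high; origin under its centre.
There are look-alikes about, which are no part of the job. Leave any pink, purple or turquoise look-alike of the pale_cake alone.

How it is judged:
By the outcome, as a careful person would: the job done as asked, in the order asked, and still so for the second after the job is handed in, while the arm keeps its last pose, push and grip.
It also fails if it takes over 58 s, if anything falls off the work surface, if the arm or the gripper's body presses on something with over 40 N, if the wrist force passes 120 N, or if a joint passes its speed limit or range.

## Working session

There is one attempt and no reset: what is moved stays moved. The work goes in short steps, Python scripts to look and compute and a tool call to move; the robot and the scene stay as the last step left them, time stands still between calls to the robot, and variables do not carry over. Pictures are saved under pics/ and viewed, at most 10 in all, crops included, and the job is handed in when it is done.

Besides the shell and the picture viewer there is one more tool, called after "Emit:" in YAML: its name, and indented under it one key for each argument. arm_command: Moves the arm, as the interface text tells. Its arguments: {"type":"object","properties":{"moves":{"type":"array"},"fingers":{"type":"number"},"squeeze":{"type":"number"}},"required":["moves"]}

```bash
mkdir -p pics; ls
python3 - <<'E'
from bench import r
import cv2,numpy as np
s=r.read_state();print(s['time'],s['ee_pos'],s['eef_rot'],s['width'])
for n in('scene','top'):
    i=r.camera_info(n);print(n,i);im=r.camera(n);cv2.imwrite(f'pics/{n}0.png',im[:,:,::-1])
a=cv2.imread('pics/scene0.png');b=cv2.imread('pics/top0.png')
cv2.imwrite('pics/both.png',cv2.resize(np.vstack([a,b]),None,fx=.78,fy=.78))
E
```

```text
pics
0.0 [0.16525761 0.60236377 0.2217611 ] [ 1.33478841e-01  9.91051422e-01 -6.88719705e-04 -6.15962176e-05] 0.0871332022910735
scene {'fx': 489.21561649597857, 'fy': 489.21561649597857, 'cx': 265.3651886106347, 'cy': 190.9245025389929, 'origin': array([ 1.74612885, -0.24669041,  0.80313391]), 'attitude': array([0.38579461, 0.30608442, 0.55033282, 0.67424672])}
top {'fx': 449.5107112823571, 'fy': 449.5107112823571, 'cx': 254.31169930920677, 'cy': 193.3162512455733, 'origin': array([0.38885624, 0.00585758, 1.43217629]), 'attitude': array([-0.06938955,  0.06366646,  0.71350643, -0.69429118])}
```

View pics/top0.png

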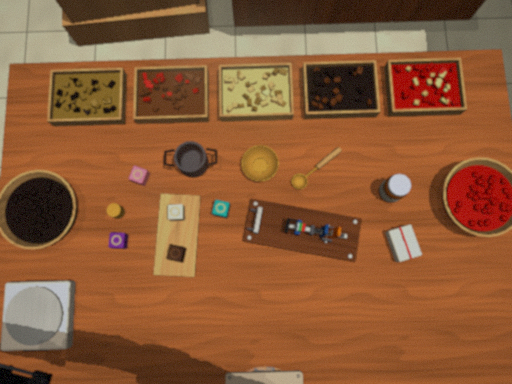

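View pics/scene0.png

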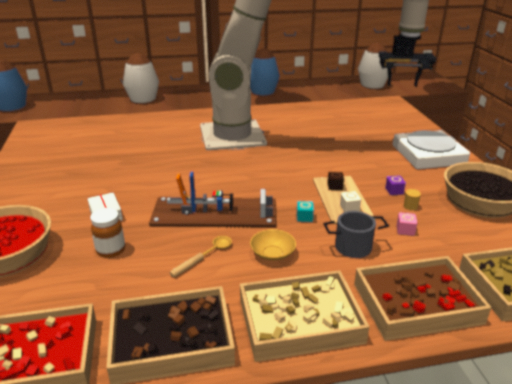

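Top view: pale cake (cream, ring) at (176,212) on the board. Look-alikes are the dark cake (176,253), pink (139,175), purple (118,240) and turquoise (221,208). The clamp has its fence at (257,218) and trigger at (343,232). I choose (176,212), the cream one on the light board, and check it in a close crop.

```bash
cat > h.py <<'E'
from bench import r
import cv2,numpy as np
from scipy.spatial.transform import Rotation as R
def cast(info,px,z):
    px=np.atleast_2d(px).astype(float)
    d=np.c_[(px[:,0]-info['cx'])/info['fx'],-(px[:,1]-info['cy'])/info['fy'],-np.ones(len(px))]
    d=R.from_quat(info['attitude']).apply(d);o=info['origin']
    return o+d*((z-o[2])/d[:,2])[:,None]
def big(m):
    c,_=cv2.findContours(m.astype(np.uint8),cv2.RETR_EXTERNAL,cv2.CHAIN_APPROX_NONE)
    return max(c,key=cv2.contourArea)
def rect(c,info,z):
    w=cast(info,c[:,0,:],z)[:,:2]
    return cv2.minAreaRect((w*1000).astype(np.float32))
E
python3 - <<'E'
from h import *
im=cv2.imread('pics/top0.png');I=r.camera_info('top')
crop=im[185:275,145:370];cv2.imwrite('pics/crop.png',cv2.resize(crop,None,fx=3.5,fy=3.5,interpolation=cv2.INTER_CUBIC))
print(im[212,169],im[212,162],im[245,300],im[270,300],im[218,257],im[232,343])
def roi(m,x0,y0,x1,y1):
    o=np.zeros(m.shape,np.uint8);o[y0:y1,x0:x1]=m[y0:y1,x0:x1];return o
hsv=cv2.cvtColor(im,cv2.COLOR_BGR2HSV)
pale=roi((hsv[:,:,1]<75)&(hsv[:,:,2]>150),160,195,195,230)
print('pale',rect(big(pale),I,.055))
board=roi((im[:,:,2]>165)&(im[:,:,1]>120),145,185,205,285)
print('board',rect(big(board),I,.01))
base=roi((im[:,:,2]<125),238,192,368,270)
base=cv2.morphologyEx(base,cv2.MORPH_CLOSE,np.ones((9,9)))
print('base',rect(big(base),I,.014))
fence=roi((hsv[:,:,1]<60)&(hsv[:,:,2]>140),248,200,268,240)
print('fence',rect(big(fence),I,.064))
E
```

```text
[166 194 198] [106 170 197] [ 28  54 104] [ 48  95 164] [169 178 182] [38 58 95]
pale ((601.777099609375, 262.52728271484375), (47.02786636352539, 46.63338088989258), 0.2215113639831543)
board ((536.4926147460938, 263.92120361328125), (130.7769775390625, 259.9824523925781), 85.68289947509766)
base ((538.9385375976562, -131.8023223876953), (363.2503967285156, 141.16806030273438), 78.07422637939453)
fence ((569.548095703125, 5.018409729003906), (12.895978927612305, 76.71977233886719), 78.1279296875)
```

View pics/crop.png

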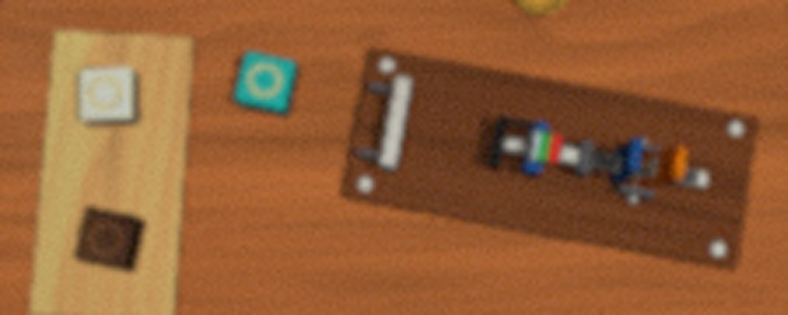

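The crop confirms the cream cake with its ring mark at crop (106,95). The clamp's fence, jaw, handle and orange trigger lie along the base. Measured sizes match the given ones: cake 47x47, board 131x260, base 363x141.

```bash
cat >> h.py <<'E'
Y=np.deg2rad(78.07);YD=np.array([np.cos(Y),np.sin(Y)]);CO=np.array([.5389,-.1318])+.005*YD
def clamp(y,x=0): return CO+y*YD+x*np.array([YD[1],-YD[0]])
def plan(xy,z,ang,step=3.2,pose=None):
    """rows to TCP xy,z with tool y at world angle ang (deg)"""
    s=r.read_state();p,q=(s['ee_pos'],R.from_quat(s['eef_rot']))
    m=q.as_matrix();a0=np.rad2deg(np.arctan2(m[1,1],m[0,1]))
    da=-((ang-a0+90)%180-90)   # tool turn, cw in world
    d=np.r_[xy,z]-p
    n=int(max(np.ceil(np.linalg.norm(d)*100/step),np.ceil(abs(da)/6.5),1))
    out=[]
    for k in range(n):
        th=np.deg2rad(da*k/n);c,s_=np.cos(th),np.sin(th)
        v=m.T@(d*100/n)
        out.append([round(float(t),2) for t in (c*v[0]+s_*v[1],-s_*v[0]+c*v[1],v[2],da/n)])
    print('from',p.round(4),'ang',round(a0,1),'d',(d*100).round(2),'turn',round(da,1),'n',n);print(sum(out,[]))
E
python3 - <<'E'
from h import *
im=cv2.imread('pics/top0.png');I=r.camera_info('top')
print('mortar',cast(I,[[190,158],[190,175],[212,157]],.085))
print('bay',clamp(.106),'grip',clamp(-.074))
plan([.6018,.2625],.12,0.2)
E
```

```text
mortar [[0.76305747 0.20991781 0.085     ]
 [0.70892497 0.20988933 0.085     ]
 [0.76426941 0.1415928  0.085     ]]
bay [ 0.56184553 -0.0231975 ] grip [ 0.52463656 -0.19930966]
from [0.1653 0.6024 0.2219] ang 74.7 d [ 43.65 -33.99 -10.19] turn 74.5 n 18
[-2.84, -1.18, 0.57, 4.14, -2.92, -0.97, 0.57, 4.14, -2.98, -0.76, 0.57, 4.14, -3.03, -0.54, 0.57, 4.14, -3.06, -0.32, 0.57, 4.14, -3.07, -0.1, 0.57, 4.14, -3.07, 0.12, 0.57, 4.14, -3.05, 0.34, 0.57, 4.14, -3.02, 0.56, 0.57, 4.14, -2.97, 0.78, 0.57, 4.14, -2.91, 0.99, 0.57, 4.14, -2.83, 1.2, 0.57, 4.14, -2.74, 1.4, 0.57, 4.14, -2.63, 1.59, 0.57, 4.14, -2.51, 1.78, 0.57, 4.14, -2.37, 1.95, 0.57, 4.14, -2.22, 2.12, 0.57, 4.14, -2.07, 2.28, 0.57, 4.14]
```

Emit:
arm_command:
  moves: [-2.8,-1.2,0.3,4.1,-2.9,-1.0,0.3,4.1,-3.0,-0.8,0.5,4.1,-3.0,-0.5,0.6,4.1,-3.1,-0.3,0.6,4.1,-3.1,-0.1,0.6,4.1,-3.1,0.1,0.6,4.1,-3.0,0.3,0.6,4.1,-3.0,0.6,0.6,4.1,-3.0,0.8,0.6,4.1,-2.9,1.0,0.6,4.1,-2.8,1.2,0.6,4.1]
  fingers: 100

```text
time: 1.1
ee_pos: [0.4579, 0.3759, 0.157]
eef_rot: [0.535, 0.845, -0.0, -0.0]
ft_force: [0.9, 0.4, 0.3]
width: 0.0873
grip_force: 0.0
```

Emit:
arm_command:
  moves: [-2.7,1.4,0.6,4.1,-2.6,1.6,0.6,4.1,-2.5,1.8,0.6,4.1,-2.4,2.0,0.6,4.1,-2.2,2.1,0.6,4.1,-2.0,2.3,0.6,4.1,0,0,0,0,0,0,0,0]

```text
time: 1.77
ee_pos: [0.6048, 0.2644, 0.1204]
eef_rot: [0.703, 0.711, -0.001, 0.0]
ft_force: [-0.1, 0.6, 0.6]
width: 0.0869
grip_force: 0.0
```

Run:
```python
from h import *
i=r.camera_info('wrist');im=r.camera('wrist');cv2.imwrite('pics/w1.png',im[:,:,::-1]);print(i, r.read_state()['time'])
plan([.6018,.2625],.023,0.2)
```

```text
{'fx': 297.3186396354542, 'fy': 297.3186396354542, 'cx': 255.9153375779628, 'cy': 190.05562560971077, 'origin': array([0.60414847, 0.34747367, 0.28245253]), 'attitude': array([-1.52997738e-01, -7.04372368e-04,  5.35847277e-03,  9.88211760e-01])} 1.8167
from [0.6038 0.2664 0.1208] ang 0.8 d [-0.2  -0.39 -9.78] turn 0.6 n 4
[-0.09, -0.05, 2.45, 0.16, -0.09, -0.05, 2.45, 0.16, -0.09, -0.05, 2.45, 0.16, -0.09, -0.05, 2.45, 0.16]
```

View pics/w1.png

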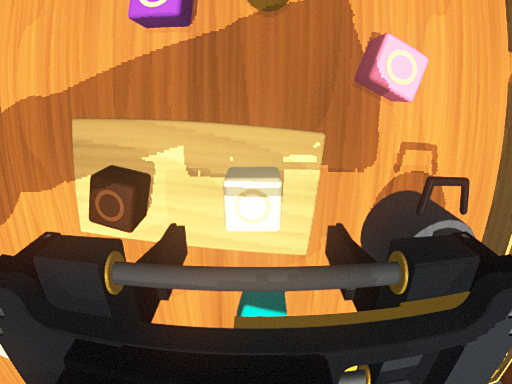

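The wrist view shows the cream cake between the fingers. Its top face runs from about (224,179) to (283,231), the dark cake is at (120,197) and turquoise is behind the gripper.

```bash
cat >> h.py <<'E'
def fcast(info,px,z):
    px=np.atleast_2d(px).astype(float);u=px-[info['cx'],info['cy']];rr=np.hypot(*u.T);t=rr/info['fx']
    d=np.c_[np.sin(t)*u[:,0]/rr,-np.sin(t)*u[:,1]/rr,-np.cos(t)]
    d=R.from_quat(info['attitude']).apply(d);o=info['origin']
    return o+d*((z-o[2])/d[:,2])[:,None]
E
python3 - <<'E'
from h import *
i=r.camera_info('wrist')
print(fcast(i,[[224,179],[282,179],[224,231],[283,231],[253,205]],.055).round(4))
for _ in range(3):
    r.camera('top'); print(r.read_state()['ee_pos'],r.camera_info('wrist')['origin'])
plan([.6018,.2625],.023,0.2)
E
```

```text
[[0.5782 0.2861 0.055 ]
 [0.6245 0.2868 0.055 ]
 [0.5772 0.2404 0.055 ]
 [0.6273 0.2411 0.055 ]
 [0.6016 0.2644 0.055 ]]
[0.60331947 0.2674734  0.12117842] [0.60224589 0.35021132 0.28336992]
[0.6030851  0.26803664 0.12143928] [0.60193247 0.35068706 0.28367786]
[0.60309915 0.2681563  0.12162418] [0.6018562  0.35081688 0.28388674]
from [0.6031 0.2682 0.1216] ang 1.0 d [-0.13 -0.57 -9.86] turn 0.8 n 4
[-0.14, -0.03, 2.47, 0.2, -0.14, -0.03, 2.47, 0.2, -0.14, -0.03, 2.47, 0.2, -0.14, -0.03, 2.47, 0.2]
```

Emit:
arm_command:
  moves: [-0.1,-0.1,2.4,0.4,-0.1,0,2.4,0.4,-0.1,0,2.4,0,-0.1,0,2.0,0,0,0,0.6,0,0,0,0,0]

```text
time: 2.47
ee_pos: [0.6014, 0.2632, 0.0222]
eef_rot: [0.706, 0.708, -0.001, -0.001]
ft_force: [-0.8, 0.5, 0.7]
width: 0.0867
grip_force: 0.0
```

Emit:
arm_command:
  moves: [0,0,0,0,0,0,0,0,0,0,0,0,0,0,0,0,0,0,0,0,0,0,0,0]
  fingers: 40
  squeeze: 15

```text
time: 2.97
ee_pos: [0.6032, 0.2628, 0.024]
eef_rot: [0.707, 0.707, 0.0, 0.0]
ft_force: [-0.2, 0.0, -1.0]
width: 0.055
grip_force: 0.0
```

Emit:
arm_command:
  moves: [0,0,0,0,0,0,0,0,0,0,0,0,0,0,0,0]
  fingers: 20
  squeeze: 15

```text
time: 3.3
ee_pos: [0.6031, 0.2628, 0.0238]
eef_rot: [0.707, 0.707, 0.0, -0.0]
ft_force: [-0.6, -0.7, 3.7]
width: 0.048
grip_force: 15.0
```

Emit:
arm_command:
  moves: [0,0,-1.5,0,0,0,-3,0,0,0,-3,0,0,0,-3,0,0,0,0,0]

```text
time: 3.72
ee_pos: [0.606, 0.2636, 0.1351]
eef_rot: [0.707, 0.707, 0.004, 0.001]
ft_force: [0.7, -0.2, -1.1]
width: 0.0482
grip_force: 15.0
```

Run:
```python
from h import *
plan(clamp(.097),.13,-11.93)
```

```text
from [0.606  0.2636 0.1351] ang 0.0 d [ -4.6  -29.56  -0.51] turn 12.0 n 10
[-2.96, -0.46, 0.03, 1.2, -2.97, -0.4, 0.03, 1.2, -2.97, -0.34, 0.03, 1.2, -2.98, -0.28, 0.03, 1.2, -2.98, -0.21, 0.03, 1.2, -2.99, -0.15, 0.03, 1.2, -2.99, -0.09, 0.03, 1.2, -2.99, -0.03, 0.03, 1.2, -2.99, 0.04, 0.03, 1.2, -2.99, 0.1, 0.03, 1.2]
```

Emit:
arm_command:
  moves: [-3,-0.4,0,1.2,-3,-0.4,0,1.2,-3,-0.3,0,1.2,-3,-0.3,0,1.2,-3,-0.2,0,1.2,-3,-0.2,0,1.2,-3,-0.1,0,1.2,-3,0,0,1.2,-3,0,0,1.2,-2.9,0,0,1.2,0,0,0,0,0,0,0,0]

```text
time: 4.72
ee_pos: [0.556, -0.0355, 0.1284]
eef_rot: [0.778, 0.628, -0.0, 0.0]
ft_force: [-0.4, 0.4, -0.9]
width: 0.0479
grip_force: 15.0
```

Run:
```python
from h import *
for _ in range(4): im=r.camera('top')
cv2.imwrite('pics/top1.png',im[:,:,::-1]);ti=r.camera_info('top')
i=r.camera_info('wrist');im=r.camera('wrist');cv2.imwrite('pics/w2.png',im[:,:,::-1])
plan(clamp(.097),.06,-11.93)
def fproj(P):
    v=R.from_quat(i['attitude']).inv().apply(np.atleast_2d(P)-i['origin']);x,y,z=v[:,0],-v[:,1],-v[:,2]
    t=np.arctan2(np.hypot(x,y),z);h=np.hypot(x,y);return np.c_[i['cx']+i['fx']*t*x/h,i['cy']+i['fx']*t*y/h]
# predicted fence top corners and pad
for n,y,x,z in[('fL',.13,-.04,.064),('fR',.13,.04,.064),('pad',.06,-.022,.06),('pad',.06,.022,.06)]:
    print(n,fproj(np.r_[clamp(y,x),z]).round(1))
```

```text
from [ 0.5565 -0.0322  0.1283] ang -11.8 d [ 0.35  0.02 -6.83] turn 0.1 n 3
[0.03, 0.11, 2.28, 0.04, 0.03, 0.11, 2.28, 0.04, 0.03, 0.11, 2.28, 0.04]
fL [[208.9 162.9]]
fR [[310.7 163.1]]
pad [[234.1 241. ]]
pad [[284.7 240.9]]
```

View pics/w2.png

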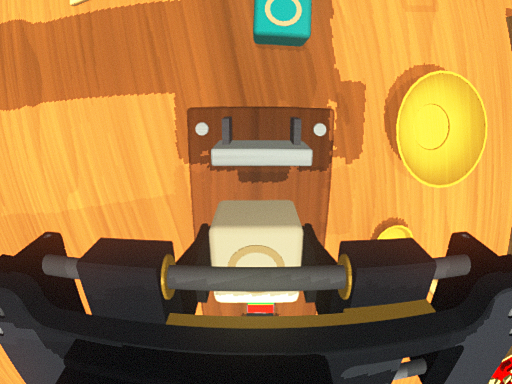

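The wrist view shows the cake held over the bay. The fence's top front edge is at row 165, x 212–312, against a prediction of 163 and 209–311, so the clamp pose is good to about 1 mm. Next I check the pad position before lowering.

Run:
```python
from h import *
im=cv2.imread('pics/top0.png');I=r.camera_info('top')
A=cast(I,[[285,226]],.063)[0,:2]-CO;print('pad y',A@YD,'x',A@[YD[1],-YD[0]])
for yy in(224,226,228): print(yy,[(x,int(im[yy,x].sum())) for x in range(276,296)])
plan(clamp(.097,.001),.028,-11.93)
```

```text
pad y 0.049491412068534 x -0.004462110332687536
224 [(276, 179), (277, 184), (278, 190), (279, 188), (280, 190), (281, 183), (282, 130), (283, 105), (284, 124), (285, 105), (286, 85), (287, 94), (288, 170), (289, 248), (290, 324), (291, 335), (292, 316), (293, 273), (294, 220), (295, 179)]
226 [(276, 179), (277, 170), (278, 191), (279, 155), (280, 187), (281, 144), (282, 113), (283, 123), (284, 112), (285, 99), (286, 88), (287, 108), (288, 247), (289, 393), (290, 499), (291, 522), (292, 494), (293, 426), (294, 319), (295, 248)]
228 [(276, 179), (277, 198), (278, 182), (279, 178), (280, 182), (281, 159), (282, 119), (283, 120), (284, 107), (285, 99), (286, 102), (287, 107), (288, 146), (289, 206), (290, 255), (291, 272), (292, 279), (293, 242), (294, 228), (295, 219)]
from [ 0.5565 -0.0322  0.1283] ang -11.8 d [  0.44   0.   -10.03] turn 0.1 n 4
[0.02, 0.11, 2.51, 0.03, 0.02, 0.11, 2.51, 0.03, 0.02, 0.11, 2.51, 0.03, 0.02, 0.11, 2.51, 0.03]
```

Emit:
arm_command:
  moves: [0.1,0.2,2.5,0,0.1,0.1,2.5,0.1,0,0.1,2.5,0,0,0,1.7,0,0,0,0.5,0,0,0,0,0,0,0,0,0,0,0,0,0]

```text
time: 5.63
ee_pos: [0.5617, -0.0323, 0.0329]
eef_rot: [0.777, 0.629, 0.001, 0.001]
ft_force: [0.5, -0.6, -0.6]
width: 0.0479
grip_force: 15.0
```

Run:
```python
from h import *
plan(clamp(.098,.001),.0278,-11.93); s=r.read_state();print(s['ft_force'])
A=s['ee_pos'][:2]-CO;print(A@YD,A@[YD[1],-YD[0]])
```

```text
from [ 0.5617 -0.0323  0.0329] ang -12.0 d [-0.05  0.1  -0.51] turn -0.1 n 1
[0.09, -0.07, 0.51, -0.1]
[ 0.54300306 -0.6335652  -0.59503823]
0.0970868037814543 0.0017149984919403313
```

Emit:
arm_command:
  moves: [0.1,-0.1,0.3,0,0,0,0.2,0,0,0,0.1,0,0,0,0,0,0,0,0,0]

```text
time: 6.05
ee_pos: [0.5606, -0.0309, 0.027]
eef_rot: [0.777, 0.629, 0.001, -0.0]
ft_force: [-4.2, 2.2, 11.3]
width: 0.048
grip_force: 15.0
```

Emit:
arm_command:
  moves: [0,0,0,0,0,0,0,0,0,0,0,0,0,0,0,0]
  fingers: 90

```text
time: 6.38
ee_pos: [0.5599, -0.0313, 0.0255]
eef_rot: [0.777, 0.629, 0.0, 0.0]
ft_force: [0.5, 0.6, -0.1]
width: 0.0671
grip_force: 0.0
```

Emit:
arm_command:
  moves: [0,0,-0.5,0,0,0,-2,0,0,0,-3,0,0,0,-4,0,0,0,-4,0,0,0,-4,0,0,0,-2,0]

```text
time: 6.97
ee_pos: [0.5612, -0.0318, 0.2259]
eef_rot: [0.778, 0.629, 0.002, 0.001]
ft_force: [0.5, -0.1, 1.0]
width: 0.078
grip_force: 0.0
```

Run:
```python
from h import *
for _ in range(3): r.camera('top')
i=r.camera_info('wrist');im=r.camera('wrist');cv2.imwrite('pics/w3.png',im[:,:,::-1]);np.save('w3.npy',i,allow_pickle=True)
plan(clamp(-.074,.001),.215,78.07)
```

```text
from [ 0.5599 -0.0312  0.2207] ang -12.0 d [ -3.43 -16.83  -0.57] turn 89.9 n 14
[-1.23, 0.01, 0.04, 6.42, -1.22, 0.15, 0.04, 6.42, -1.19, 0.28, 0.04, 6.42, -1.15, 0.42, 0.04, 6.42, -1.1, 0.54, 0.04, 6.42, -1.03, 0.66, 0.04, 6.42, -0.95, 0.77, 0.04, 6.42, -0.86, 0.87, 0.04, 6.42, -0.76, 0.97, 0.04, 6.42, -0.64, 1.04, 0.04, 6.42, -0.52, 1.11, 0.04, 6.42, -0.4, 1.16, 0.04, 6.42, -0.26, 1.2, 0.04, 6.42, -0.13, 1.22, 0.04, 6.42]
```

View pics/w3.png

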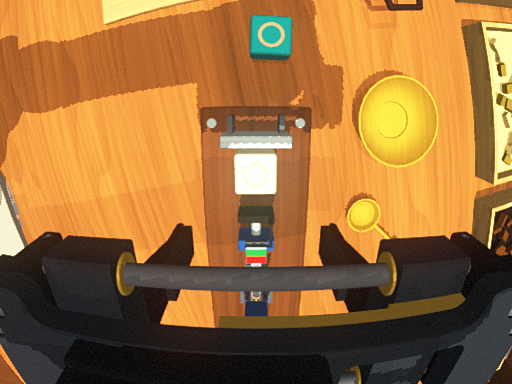

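The cake stands square on the base at (256,174), in line with the pad (256,214) and clear of both fence and pad. I move over the trigger.

Emit:
arm_command:
  moves: [-1.2,0,0,6.4,-1.2,0.2,0,6.4,-1.2,0.3,0,6.4,-1.2,0.4,0,6.4,-1.1,0.5,0,6.4,-1.0,0.7,0,6.4,-1.0,0.8,0,6.4,-0.9,0.9,0,6.4,-0.8,1.0,0,6.4,-0.6,1.0,0,6.4,-0.5,1.1,0,6.4,-0.4,1.2,0,6.4]
  fingers: 100

```text
time: 8.17
ee_pos: [0.5301, -0.1769, 0.2189]
eef_rot: [1.0, 0.007, -0.001, -0.0]
ft_force: [-0.1, 0.5, -0.1]
width: 0.0872
grip_force: 0.0
```

Emit:
arm_command:
  moves: [-0.3,1.2,0,6.4,-0.1,1.2,0,6.4,0,0,0,0,0,0,0,0,0,0,0,0]

```text
time: 8.58
ee_pos: [0.5262, -0.1995, 0.2197]
eef_rot: [0.995, -0.099, -0.001, -0.0]
ft_force: [0.1, 0.5, 0.0]
width: 0.0868
grip_force: 0.0
```

Run:
```python
from h import *
r.camera('top')
plan(clamp(-.074,.001),.09,78.07)
plan(clamp(-.078,.001),.09,78.07)
i=r.camera_info('wrist');im=r.camera('wrist');cv2.imwrite('pics/w4.png',im[:,:,::-1])
print(r.read_state()['joint_positions'][6])
def fproj(P):
    v=R.from_quat(i['attitude']).inv().apply(np.atleast_2d(P)-i['origin']);x,y,z=v[:,0],-v[:,1],-v[:,2]
    h=np.hypot(x,y);t=np.arctan2(h,z);return np.c_[i['cx']+i['fx']*t*x/h,i['cy']+i['fx']*t*y/h]
for n,y,x,z in[('h front top',-.06,.014,.135),('h back top',-.07,.014,.135),('fence',.13,.04,.064)]: print(n,fproj(np.r_[clamp(y,x),z]).round(1))
```

```text
from [ 0.5263 -0.1994  0.2198] ang -101.4 d [-7.000e-02 -1.000e-02 -1.298e+01] turn 0.5 n 5
[-0.01, 0.01, 2.6, 0.11, -0.01, 0.01, 2.6, 0.11, -0.01, 0.01, 2.6, 0.11, -0.01, 0.01, 2.6, 0.11, -0.01, 0.01, 2.6, 0.11]
from [ 0.5263 -0.1994  0.2198] ang -101.4 d [ -0.15  -0.41 -12.98] turn 0.5 n 5
[-0.01, 0.09, 2.6, 0.11, -0.01, 0.09, 2.6, 0.11, -0.01, 0.09, 2.6, 0.11, -0.01, 0.09, 2.6, 0.11, -0.01, 0.09, 2.6, 0.11]
-1.323800580901215
h front top [[240.  182.4]]
h back top [[251.6 182.5]]
fence [[ 87.3 144.9]]
```

View pics/w4.png

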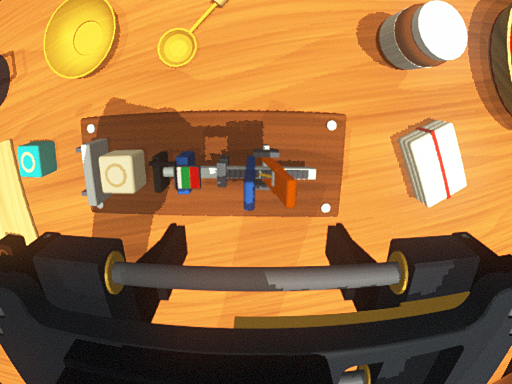

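Wrist view: the blue handle top is at x 244–256, rows 182–209, predicted at 240–252, so about 3 mm nearer the trigger side. The orange trigger is at (284,182) and the gauge at (188,177). I descend with that correction.

Emit:
arm_command:
  moves: [0,0.1,2.5,0.5,0,0.1,2.5,0,0,0.1,2.5,0,0,0,2.5,0,0,0,2,0,0,0,0.9,0,0,0,0,0,0,0,0,0]

```text
time: 9.35
ee_pos: [0.5259, -0.2033, 0.092]
eef_rot: [0.994, -0.105, -0.0, 0.0]
ft_force: [0.6, -0.6, 0.1]
width: 0.0873
grip_force: 0.0
```

Emit:
arm_command:
  moves: [0,0,0,0,0,0,0,0,0,0,0,0,0,0,0,0,0,0,0,0,0,0,0,0,0,0,0,0,0,0,0,0,0,0,0,0,0,0,0,0,0,0,0,0]
  fingers: 20
  squeeze: 25

```text
time: 10.27
ee_pos: [0.5263, -0.202, 0.0919]
eef_rot: [0.994, -0.105, 0.0, -0.001]
ft_force: [-2.4, 3.2, 10.1]
width: 0.0276
grip_force: 25.0
```

Run:
```python
from h import *
s=r.read_state();print(s['time'],s['ee_pos'],s['ft_force'],s['width'],s['grip_force'])
cv2.imwrite('pics/w5.png',r.camera('wrist')[:,:,::-1])
im=cv2.imread('pics/w5.png')
cv2.imwrite('pics/w5c.png',cv2.resize(im[60:260,60:360],None,fx=2.6,fy=2.6,interpolation=cv2.INTER_CUBIC))
```

```text
10.2667 [ 0.52633735 -0.20195945  0.09192466] [-2.36519658  3.16521117 10.06923267] 0.027584864795940002 25.00750860082917
```

View pics/w5c.png

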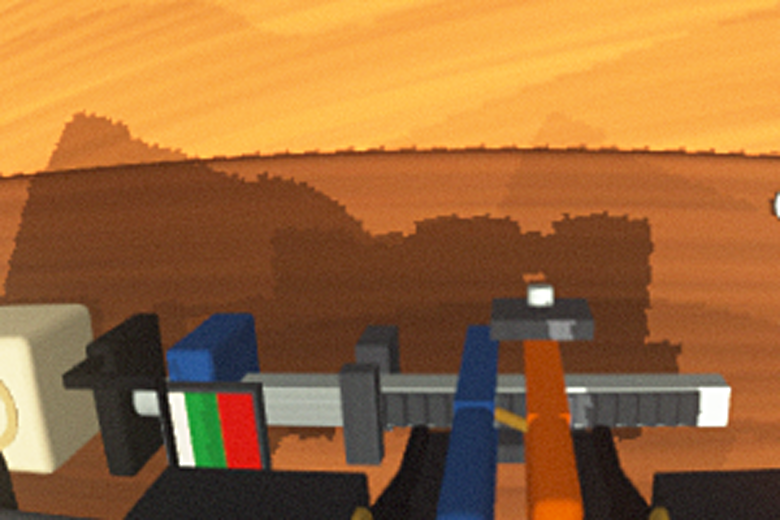

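The squeeze is full (27.6 mm). In the crop the gauge scale is at (170–265, 430), the pointer is left of the white, and the pad is about 5 mm short of the cake. I'll read the gauge numerically along its rows between strokes.

```bash
cat > g.py <<'E'
from h import *
s=r.read_state();im=r.camera('wrist').astype(int);cv2.imwrite(f"pics/g{s['time']:.1f}.png",im[:,:,::-1].astype(np.uint8))
print(round(s['time'],2),s['ft_force'].round(1),round(s['width'],4),round(s['grip_force'],1))
def c(p):
    R_,G,B=p
    if max(p)<60:return 'K'
    if R_>1.8*G and R_>1.8*B and R_>130:return 'R'
    if G>1.4*R_ and G>1.3*B:return 'G'
    if min(p)>150 and max(p)-min(p)<50:return 'W'
    if B>1.4*R_:return 'B'
    if min(p)>130:return 'c'
    return '.'
for y in range(204,244,3): print(y,''.join(c(im[y,x]) for x in range(55,175)))
E
python3 g.py
```

```text
10.32 [-0.7  3.1  9.6] 0.0274 25.0
204 cc.cWWWWWWWWWccccc...........KKKKKKKKKKKKKKKKKKKKKKKKKKKKKKKKKKKKKKKK.BBBBBBBBBBBBBBBBBBBBBBBBBBBBB.....................
207 ccccc.cWWWWWWWccccc...........KKKKKKKKKKKKKKKKKKKKKKKKKKKKKKKKKKKKKKKKKKKKKKKKKKKK.KKKKKKKKK.KKKKKK.KKKKK...............
210 WWWcccc.cWWWWWWWccc......................KKKKKKKKKKKKKKK..c......KKKK..................................KKKcWWWWWWWWWWWWW
213 WWWWWccc..cWWWWWcccc......................KKKKKKKKKKKKKK.WWWWWWWWcKKK.WWWWWWGGGGGGGGGGGGRRRRRRRRRRRRRR..KK.WWWWWWWWWWWWW
216 WWWWWWWccc.WWWWWWcccc.....................KKKKKKKKKKKKKK.WWWWWWWWW.KKK.WWWWWcGGGGGGGGGGG.RRRRRRRRRRRRRR.KK.WWWWWWWWWWWWW
219 WWWWWWWcccc.WWWWWcccc......................KKKKKKKKKKKKKKK.........KKK.WWWWWWGGGGGGGGGGGGRRRRRRRRRRRRRR..KKcWWWWWWWWWWWW
222 WWWWWWWcccc.WWWWWWcccc.....................KKKKKKKKKKKKKKKKKKKKKKKK.KKKcWWWWWGGGGGGGGGGGG.RRRRRRRRRRRRR..KK.WWWWWWWWWWWW
225 WWWWWWcccc.cWWWWWWWccc......................KKKKKKKKKKKKKKKKKKKKKKK.KKK.WWWWWWGGGGGGGGGGGGRRRRRRRRRRRRRR.KKK............
228 WWWccccccccWWWWWWWWcccc......................KKKKKKKKKKKKKKKKKKKKKKK.KKK.WWWWWGGGGGGGGGGGG.RRRRRRRRRRRRR..KK.....R.R.R..
231 cc.ccccccWWWWWWWWWWWcccc.....................KKKKKKKKKKKKKKKKKKKKKK..KKK.WWWWWWGGGGGGGGGGGGRRRRRRRRRRRRRR.KK......R..R..
234 KKKKK.cWWWWWWWWWWWWWcccc......................KKKKKKKKKKKKKKKKKK......KKKcWWWWWGGGGGGGGGGGG.RRRRRRRRRRRRR..KK.R...R.....
237 KKKKKKKcWWWWWWWWWWWWWcccc.....................KKKKKKKKKKKKKKK.........KKK.WWWWWWGGGGGGGGGGGGRRRRRRRRRRRRR..KK...........
240 .KKKKKKK.cccccccccccccccc......................KKKKKKKKKKKK..........KKKKKKKKKKKKKKKKKKKKKKKK.............KKK..R........
243 KKKKKKKKK.........................................................KKKKKKKKKKKKKKKKKKKKKKKKKKKKKKKKKKKKKKKKKKKKKKKKKKKKKK
```

Emit:
arm_command:
  moves: [0,0,0,0,0,0,0,0,0,0,0,0,0,0,0,0,0,0,0,0,0,0,0,0,0,0,0,0,0,0,0,0,0,0,0,0,0,0,0,0]
  fingers: 95

```text
time: 11.2
ee_pos: [0.5257, -0.2033, 0.0915]
eef_rot: [0.994, -0.106, 0.0, -0.0]
ft_force: [0.1, -0.3, -0.1]
width: 0.0806
grip_force: 0.0
```

Emit:
arm_command:
  moves: [0,0,0,0,0,0,0,0,0,0,0,0,0,0,0,0,0,0,0,0,0,0,0,0,0,0,0,0,0,0,0,0,0,0,0,0,0,0,0,0]
  fingers: 20

```text
time: 12.03
ee_pos: [0.5264, -0.202, 0.0925]
eef_rot: [0.994, -0.105, 0.0, -0.001]
ft_force: [-3.9, 7.7, 14.2]
width: 0.0278
grip_force: 25.0
```

```bash
python3 g.py
```

```text
12.03 [-3.9  7.7 14.2] 0.0278 25.0
204 ccc.cWWWWWWWWWccccc.....KKKKKKKKKKKKKKKKKKKKKKKKKKKKKKKKKKKKKKKBBBBBBBBBBBBBBBBBBBBBBBBBBBBB............................
207 ccccccccWWWcWWWWccc.....KKKKKKKKKKKKKKKKKKKKKKKKKKKKKKKKKKKKKKK.KKK.KKKKKKKKKKKKKKK.KKKKKKKK.KKKKK......................
210 WWWWccc..cWWWWWWcccc................KKKKKKKKKKKKKK.WWWWWWW.KKK.c.....GGG.GG..GGG................KK.WWWWWWWWWWWWWWWWWWWWW
213 WWWWWWcccccWWWWWWccc.................KKKKKKKKKKKKK.WWWWWWWWKKK.WWWWWWGGGGGGGGGGGGRRRRRRRRRRRRRR.KKKWWWWWWWWWWWWWWWWWWWWW
216 WWWWWWWccc.cWWWWWcccc................KKKKKKKKKKKKKK.WWWWWWW.KKKWWWWWW.GGGGGGGGGGG.RRRRRRRRRRRRR.KKK.WWWWWWWWWWWWWWWWWWWW
219 WWWWWWWWccc.cWWWWcccc................KKK.KKKKKKKKKKKK.......KKK.WWWWWWGGGGGGGGGGGGRRRRRRRRRRRRR..KK.WWWWWWWWWWWWWWWWWWWW
222 WWWWWWWWc.c.cWWWWWcccc................K.KKKKKKKKKKKKKKKKKKKKKKKKcWWWWW.GGGGGGGGGGG.RRRRRRRRRRRRR.KKK.ccccccccccWWcWWWcWW
225 WWWWWWWcccccWWWWWWWcccc...............KKKKKKKKKKKKKKKKKKKKKKKKKK.WWWWWWGGGGGGGGGGGGRRRRRRRRRRRRR..KKK...................
228 WWWccccccccWWWWWWWWWccc................KKKKKKKKKKKKKKKKKKKKKKKKKKcWWWWW.GGGGGGGGGGG.RRRRRRRRRRRRR.KKK..............R.RR.
231 ...ccccccWWWWWWWWWWccccc................KKKKKKKKKKKKKKKKKKKKK.KKK.WWWWWWGGGGGGGGGGG.RRRRRRRRRRRRR..KK...............R.R.
234 KKKKK.cWWWWWWWWWWWWWccccc...............KKKKKKKKKKKKKKKKKK.....KKK.WWWWWcGGGGGGGGGGG.RRRRRRRRRRRR..KK...................
237 KKKKKKKcWWWWWWWWWWWWWccccc...............KKKKKKKKKKKKKK.........KK.WWWWWWGGGGGGGGGGGGRRRRRRRRRRRRR.KKK..........R..R....
240 .KKKKKKK.ccccccccccccccccc................KKKKKKKKKK............KKK...KKKKKKKKKKKKKKKK............KKKKK......R...RR.R..R
243 KKKKKKKKK........................................................KKKKKKKKKKKKKKKKKKKKKKKKKKKKKKKKKKKKKKKKKKKKKKKKKKKKKKK
```

Emit:
arm_command:
  moves: [0,0,0,0,0,0,0,0,0,0,0,0,0,0,0,0,0,0,0,0,0,0,0,0,0,0,0,0,0,0,0,0,0,0,0,0,0,0,0,0]
  fingers: 95

```text
time: 12.92
ee_pos: [0.5256, -0.2034, 0.0915]
eef_rot: [0.994, -0.106, -0.0, -0.0]
ft_force: [-0.4, 0.1, 0.6]
width: 0.0808
grip_force: 0.0
```

Emit:
arm_command:
  moves: [0,0,0,0,0,0,0,0,0,0,0,0,0,0,0,0,0,0,0,0,0,0,0,0,0,0,0,0,0,0,0,0,0,0,0,0,0,0,0,0]
  fingers: 20

```text
time: 13.75
ee_pos: [0.5264, -0.202, 0.0925]
eef_rot: [0.994, -0.105, 0.0, -0.001]
ft_force: [-4.3, 8.2, 14.4]
width: 0.0274
grip_force: 25.0
```

Emit:
arm_command:
  moves: [0,0,0,0,0,0,0,0,0,0,0,0,0,0,0,0,0,0,0,0,0,0,0,0,0,0,0,0,0,0,0,0,0,0,0,0,0,0,0,0]
  fingers: 95

```text
time: 14.58
ee_pos: [0.5257, -0.2033, 0.0915]
eef_rot: [0.994, -0.106, -0.0, -0.0]
ft_force: [-0.6, 0.6, 0.5]
width: 0.0806
grip_force: 0.0
```

Emit:
arm_command:
  moves: [0,0,0,0,0,0,0,0,0,0,0,0,0,0,0,0,0,0,0,0,0,0,0,0,0,0,0,0,0,0,0,0,0,0,0,0,0,0,0,0]
  fingers: 20

```text
time: 15.42
ee_pos: [0.5264, -0.202, 0.0925]
eef_rot: [0.994, -0.105, 0.0, -0.001]
ft_force: [-3.3, 8.1, 15.3]
width: 0.0276
grip_force: 25.0
```

```bash
python3 g.py
```

```text
15.42 [-3.3  8.1 15.3] 0.0276 25.0
204 ccc.cWWWWW..KK.....KK.KKKKKKKKKKKKKKKKKKKKKKKKKKKBBBBBBBBBBBBBBBBBBKBBBBBBBBBB..........................................
207 ccccccccWWW.KK..KK.KK.KKKK..KKKKKKKKKKKKKKKKKKKKK.KKKKKKKK.KKKKKKKKKKK.KKKKKKKKKKKK.....................................
210 WWWWcccc.cWWWWWWcccc....K.K.K.KKKKKKKK.WWWWW.KKK.WWWWWGGGGGGGGGGGGRR.R..........KKK.WWWWWWWWWWWWWWWWWWWWWWWWWWWWWWWWWWWW
213 WWWWWWccc.cWWWWWWccc.....K.K.KKKKKKKKK.WWWWWW.KK.WWWWWcGGGGGGGGGGGRRRRRRRRRRRRR..KK.WWWWWWWWWWWWWWWWWWWWWWWWWWWWWWWWWWWW
216 WWWWWWWccc..WWWWWcccc.....KKK...KKKKKKKcWWWWW.KKKcWWWWWGGGGGGGGGGGGRRRRRRRRRRRRR.KKK.WWWWWWWWWWWWWWWWWWWWWWWWWWWWWWWWWWW
219 WWWWWWWWc.c.cWWWWccccc....KKK.KKKKKKKKKKKK....KKK.WWWWWcGGGGGGGGGGGRRRRRRRRRRRRR..KK.WWWWWWWWWWWWWWWWWWWWWWWWWWWWWWWWWWW
222 WWWWWWWWcc..cWWWWWWccc....KK...KKKKKKKKKKKKKKKKKKKcWWWWWGGGGGGGGGGG.RRRRRRRRRRRR..KKK.........cWWcccccccccccWccccccWWWcW
225 WWWWWWWcccccWWWWWWWWccc.....KKK.K.KKKKKKKKKKKKKKKK.WWWWWWGGGGGGGGGGGRRRRRRRRRRRRR..KKKBBK...............................
228 WWWccccccccWWWWWWWWWccc.....K.K..KKKKKKKKKKKKKKKKKK.WWWWWGGGGGGGGGGGGRRRRRRRRRRRR..KKKB............................R.R..
231 ..cccccccWWWWWWWWWWWWccc.....K.KKKKKKKKKKKKKKKKKKKKKWWWWWWGGGGGGGGGGGRRRRRRRRRRRRR..KK...........................R..RRR.
234 KKKKK.cWWWWWWWWWWWWWccccc....KKKKKKKKKKKKKKKKK....KK.WWWWWcGGGGGGGGGGGRRRRRRRRRRRR..KKK.........................R.......
237 ..KKKKKcWWWWWWWcWWWWWWcccc....KKKKK.KKKKKKK.......KKKWWWWWWGGGGGGGGGGG.RRRRRRRRRRRR.KKK..........................R......
240 K.K.KKK..ccccccccccccccccc.....KKKKKKKK............KKK.WWWWGGGGGGGGGGKKKKKKKKKKKKKKKKKKKKKKKKKKKKK.KKK...........RR..RR.
243 KKKKKKKKK...........................................K...RBBBBBBBBBKKKKKKKKKKKKKKKKKKKKKKKKKKKKKKKKKKKKKKKKKKKKKKKKKKKKKK
```

Emit:
arm_command:
  moves: [0,0,0,0,0,0,0,0,0,0,0,0,0,0,0,0,0,0,0,0,0,0,0,0,0,0,0,0,0,0,0,0,0,0,0,0,0,0,0,0]
  fingers: 95

```text
time: 16.3
ee_pos: [0.5257, -0.2034, 0.0915]
eef_rot: [0.994, -0.106, -0.0, -0.0]
ft_force: [-0.2, -0.7, 0.2]
width: 0.0807
grip_force: 0.0
```

Emit:
arm_command:
  moves: [0,0,0,0,0,0,0,0,0,0,0,0,0,0,0,0,0,0,0,0,0,0,0,0,0,0,0,0,0,0,0,0,0,0,0,0,0,0,0,0]
  fingers: 20

```text
time: 17.13
ee_pos: [0.5264, -0.202, 0.0925]
eef_rot: [0.994, -0.105, 0.0, -0.001]
ft_force: [-3.2, 8.3, 14.5]
width: 0.0276
grip_force: 25.0
```

```bash
python3 g.py|grep -v '^2[0-1][47]'
```

```text
17.13 [-3.2  8.3 14.5] 0.0276 25.0
210 WWWWcccccWWWWWWccc...K.K...KKKKKK.WWWW.KKK.WWWWGGGGGGGGGGG.RRRRRR..RR.R..KK.cWWWWWWWWWWWWWWWWWWWWWWWWWWWWWWWWWWWWW......
213 WWWWWWccc.cWWWWWWcc.KK.....KKKKKK.WWWWcKKK.WWWWWGGGGGGGGGGGRRRRRRRRRRRRR.KKK.WWWWWWWWWWWWWWWWWWWWWWWWWWWWWWWWWWWWW......
216 WWWWWWWccc.cWWWWccc..K....K.KKKKKK.WWWW.KKKcWWWWGGGGGGGGGGG.RRRRRRRRRRRR..KK.cWWWWWWWWWWWWWWWWWWWWWWWWWWWWWWWWWWWW......
219 WWWWWWWcccc.WWWWWccc.K..KKK.KKKKKKKKKKK..KK.WWWWWGGGGGGGGGGGRRRRRRRRRRRRR.KKK.WWWWWWWWWWWWWWWWWWWWWWWWWWWWWWWWWWWWc.....
222 WWWWWWWccc..cWWWWWccc.KK.K..KKKKKKKKKKKK.KKK.WWWWcGGGGGGGGGG.RRRRRRRRRRRR..KK...........cccWccWWWccccccccccccWcWWWW.....
225 WWWWWWccccccWWWWWWWcc..K.K..KKKKKKKKKKKKK.KKKWWWWWGGGGGGGGGGGRRRRRRRRRRRRR.KKKKBBBB.....................................
228 WWccccccc.cWWWWWWWWWcc.KKKKK.KKKKKKKKKKKK.KKK.WWWWcGGGGGGGGGG.RRRRRRRRRRRR..KKKBB.................................R....R
231 .ccccccccWWWWWWWWWWWccc.KKKKKKKKKKKKKKKKKK.KKKcWWWWGGGGGGGGGGGRRRRRRRRRRRRR.KKK.................................RR...R..
234 KKKKK.cWWWWWWWcWWWWWccc.KK.KK.KKKKKKKKKK....KK.WWWWWGGGGGGGGGG.RRRRRRRRRRRR..KKK...............................RR.R..R..
237 KKKKKKK.WWWWWWWWWWWWWccc.KKKKKKKKKKKK.......KKK.WWWWcGGGGGGGGGG.RRRRRRRRRRRR.KKK.....................................R..
240 KKKKKKKK.cccccccccccccccc.KKK.KKKK...........KKK..cccBBBBGGGGGGGRRRRR.KKKKKKKKKKKKKKKKKKKKKKKKKKKKKKK.......RR.R........
243 KKKKKKKKK........................................R.BBBBBBBBBBBBBBBKKKKKKKKKKKKKKKKKKKKKKKKKKKKKKKKKKKKKKKKKKKKKKKKKKKKKK
```

Emit:
arm_command:
  moves: [0,0,0,0,0,0,0,0,0,0,0,0,0,0,0,0,0,0,0,0,0,0,0,0,0,0,0,0,0,0,0,0,0,0,0,0,0,0,0,0]
  fingers: 95

```text
time: 18.02
ee_pos: [0.5257, -0.2034, 0.0915]
eef_rot: [0.994, -0.106, 0.0, -0.0]
ft_force: [0.4, 0.1, -0.3]
width: 0.081
grip_force: 0.0
```

Emit:
arm_command:
  moves: [0,0,0,0,0,0,0,0,0,0,0,0,0,0,0,0,0,0,0,0,0,0,0,0,0,0,0,0,0,0,0,0,0,0,0,0,0,0,0,0]
  fingers: 20

```text
time: 18.85
ee_pos: [0.5264, -0.202, 0.0925]
eef_rot: [0.994, -0.105, 0.0, -0.001]
ft_force: [-5.2, 8.5, 15.6]
width: 0.0277
grip_force: 25.0
```

```bash
python3 g.py|grep -v '^2[0-1][47]'
```

```text
18.85 [-5.2  8.5 15.6] 0.0277 25.0
210 cc.cWWWWWWcc.........KKKKKK.WWWcKKK.WWWWWGGGGGGGGGG.RRRRRRRRRRR..KKKKWWWWWWWWWWWWWWWWWWWWWWWWWWWWWWWWWWWWWc.............
213 cccc.WWWWWccc....K....KKKKK.WWWW.KK.WWWWWGGGGGGGGGGGRRRRRRRRRRRRR.KKK.WWWWWWWWWWWWWWWWWWWWWWWWWWWWWWWWWWWWW.......K.....
216 Wcccc.cWWWWccc........KKKKKK.WWWWKKK.WWWWWGGGGGGGGGG.RRRRRRRRRRRR..KKKWWWWWWWWWWWWWWWWWWWWWWWWWWWWWWWWWWWWW.......K.....
219 WWc.c.WWWWWcccc.K.....KKKKKKKKKKKKKKKcWWWWGGGGGGGGGGGRRRRRRRRRRRRR.KKK.WWWWWWWWWWWWWWWWWWWWWWWWWWWWWWWWWWWWc.......K....
222 WWcccccWWWWWccc.K..K....KKKKKKKKKKKKK.WWWWWGGGGGGGGGG.RRRRRRRRRRRR..KKK..............c.cccccccWWWccccccccccc............
225 Wcccc.cWWWWWWccc.K.....KKKKKKKKKKKKKKK.WWWWGGGGGGGGGGGRRRRRRRRRRRRR.KKKKBBBBB...........................................
228 ccc.ccWWWWWWWWcc.K...K.KKKKKKKKKKKKKKKKWWWWWGGGGGGGGGGGRRRRRRRRRRRR..KKKBBB............................................R
231 ccccWWWWWWWWWWccc.KK.K.K.KKKKKKKKKKKKKK.WWWWcGGGGGGGGGG.RRRRRRRRRRRR.KKKK............................................R.R
234 KKKKK.cWWWWcWWWccc.K..KKKKKKKKKKKK...KKKcWWWWGGGGGGGGGGGRRRRRRRRRRRR..KK................................................
237 ...KKK.cWWWWWWWWccc.K...K.KKKKK.......KKKWWWWWGGGGGGGGGG.RRRRRRRRRRRR.KKK...............................................
240 .K.K.KKK.cccccccccc......KK...........KKKK..BBBBBBBBBBBBBRRRRRRRRRRRRKKKKKKKKKKKKKKKKKKKKKKKKKKKKKKK...........R...R..RR
243 .KKKKKKKK....................................BBBBBBBBBBBBBBBBB....KKKKKKKKKKKKKKKKKKKKKKKKKKKKKKKKKKKKKKKKKKKKKKKKKKKKKK
```

Emit:
arm_command:
  moves: [0,0,0,0,0,0,0,0,0,0,0,0,0,0,0,0,0,0,0,0,0,0,0,0,0,0,0,0,0,0,0,0,0,0,0,0,0,0,0,0]
  fingers: 95

```text
time: 19.73
ee_pos: [0.5257, -0.2033, 0.0915]
eef_rot: [0.994, -0.106, 0.0, -0.0]
ft_force: [-0.3, -1.6, 0.3]
width: 0.0808
grip_force: 0.0
```

Emit:
arm_command:
  moves: [0,0,0,0,0,0,0,0,0,0,0,0,0,0,0,0,0,0,0,0,0,0,0,0,0,0,0,0,0,0,0,0,0,0,0,0,0,0,0,0]
  fingers: 20

```text
time: 20.57
ee_pos: [0.5264, -0.202, 0.0925]
eef_rot: [0.994, -0.105, 0.0, -0.001]
ft_force: [-3.8, 7.4, 14.5]
width: 0.0275
grip_force: 25.0
```

```bash
sed -i 's/range(55,175)/range(10,145)/' g.py; python3 g.py|grep -v '^2[0-1][47]'; python3 -c "
import cv2,glob,os
f=max(glob.glob('pics/g*.png'),key=os.path.getmtime);im=cv2.imread(f)
cv2.imwrite('pics/close6.png',cv2.resize(im[160:260,0:160],None,fx=5,fy=5,interpolation=cv2.INTER_CUBIC))"
```

```text
20.57 [-3.8  7.4 14.5] 0.0275 25.0
210 ......WWWWWWWWWWc...WWWWWWWWWWWWWWWWWWWWWWWcccc.cWWWWWWcc.........KKKK...WWWW.KKGGGGGGGGGGRRRRRRRRRRRR..KKK.WWWWWWWWWWWWWWWWWWWWWWWWWWW
213 ......cWWWWWWWWWW...cWWWWWWWWWWWWWWWWWWWWWWWWcccc.WWWWWWcc.K......KKKK....WWWcKKKGGGGGGGGG.RRRRRRRRRRRR.KKK.WWWWWWWWWWWWWWWWWWWWWWWWWWW
216 .......WWWWWWWWWWW...WWWWWWWWWWWWWWWWWWWWWWWWWccc..WWWWWWcc.K......KKKK....WWW.KKGGGGGGGGGGRRRRRRRRRRRR..KKKcWWWWWWWWWWWWWWWWWWWWWWWWWW
219 ........WWWWWWWWWW....WWWWWWWWWWWWWWWWWWWWWWWWWc.c.WWWWWWcc........KKKKK...WWWW.KKGGGGGGGGG.RRRRRRRRRRR..KKK.WWWWWWWWWWWWWWWWWWWWWWWWWW
222 .........WWWWWWWWWW...cWWWWWWWWWWWWWWWWWWWWWWWWcccccWWWWWccc........KKKK....WWW.KKKGGGGGGGGGRRRRRRRRRRRR..KKKBBBB.................ccccc
225 .........cWWWWWWWWWc...cWWWWWWWWcccWWWWWWWWWWWcccc.cWWWWWWccc........KKKK...cWWW.KKGGGGGGGGG.RRRRRRRRRRRR..KKKBBBBBB...................
228 ..........cWWWWWWWWWW...cWWWWWWWWc.ccccccccccccccccWWWWWWWWcc..K....K.KKKK...WWWcKKKGGGGGGGGG.RRRRRRRRRRR..KKKKBBB.....................
231 ...........WWWWWWWWWWc...cWWWWWWWWWcc........ccccWWWWWWWWWWWcc....KK.K.KKKK...WWW.KKKGGGGGGGGGRRRRRRRRRRRR..KKK........................
234 ............WWWWWWWWWW....WWWWWWW.K........K.KKKKK.cWWWWWWWcccc.KKK.KKKKKKK...cWWW.KKGGGGGGGGG.RRRRRRRRRRR..KKK........................
237 .............WWWWWWWWWW....c..K.........K...KK.KKKKKcWWWWWWWWccc.KKK.KKKKKKK...WWW.KKKGGGGGGGGGRRRRRRRRRRRR..KKK.......................
240 ..............WWWWWWWWWW.................K..KKKK.KKKK.cccccccccc.....K.K...........KKKBBBBBBBBBB..RRRRRRRRR.......KKKKKKKKKKKKKKKKKKKKK
243 ...............WWWWWc.K...........K.KK.K.KKKKKKKKKKKKK..............................BBBBBBBBBBBBBBBB...........KKKKKKKKKKKKKKKKKKKKKKKK
```

View pics/close6.png

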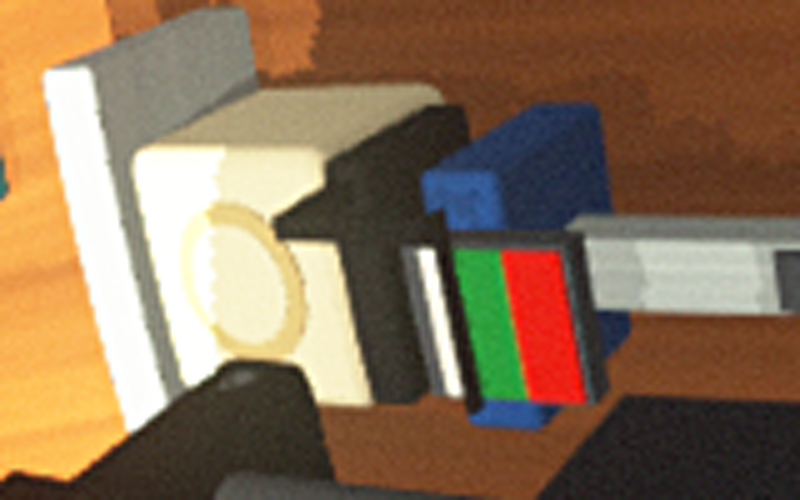

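The cake is at the fence, with the pointer (black bar at crop x≈460) right on the white/green border, about 5–6 mm. One more stroke of about 6 mm should bring it to mid-green.

Emit:
arm_command:
  moves: [0,0,0,0,0,0,0,0,0,0,0,0,0,0,0,0,0,0,0,0,0,0,0,0,0,0,0,0,0,0,0,0,0,0,0,0,0,0,0,0]
  fingers: 95

```text
time: 21.45
ee_pos: [0.5257, -0.2034, 0.0915]
eef_rot: [0.994, -0.106, 0.0, -0.0]
ft_force: [0.2, 0.1, 0.6]
width: 0.0807
grip_force: 0.0
```

Emit:
arm_command:
  moves: [0,0,0,0,0,0,0,0,0,0,0,0,0,0,0,0,0,0,0,0,0,0,0,0,0,0,0,0,0,0,0,0,0,0,0,0,0,0,0,0]
  fingers: 20

```text
time: 22.28
ee_pos: [0.5263, -0.202, 0.0925]
eef_rot: [0.994, -0.105, 0.0, -0.001]
ft_force: [-5.3, 7.4, 15.7]
width: 0.0278
grip_force: 25.0
```

```bash
python3 g.py|grep -v '^2[0-1][47]'; python3 -c "
import cv2,glob,os
f=max(glob.glob('pics/g*.png'),key=os.path.getmtime);im=cv2.imread(f)
cv2.imwrite('pics/close7.png',cv2.resize(im[160:260,0:160],None,fx=5,fy=5,interpolation=cv2.INTER_CUBIC))"
```

```text
22.28 [-5.3  7.4 15.7] 0.0278 25.0
210 ......WWWWWWWWWWc...WWWWWWWWWWWWWWWWWWWWWWWcccc.cWWWWWWcc...........WWWWWGGGGKKKGGG.RRRRRRRRRRR..KKK.WWWWWWWWWWWWWWWWWWWWWWWWWWWWWWWWWW
213 ......cWWWWWWWWWW...cWWWWWWWWWWWWWWWWWWWWWWWWcccc.cWWWWWcc.K........WWWWWWGGGGKKKGGGRRRRRRRRRRRR..KK.cWWWWWWWWWWWWWWWWWWWWWWWWWWWWWWWWW
216 .......cWWWWWWWWWW...cWWWWWcWWWWWcWWWWWWWWWWWWcccc.cWWWWccc..........WWWWWGGGG.KKGGG.RRRRRRRRRRR..KKK.WWWWWWWWWWWWWWWWWWWWWWWWWWWWWWWWW
219 ........WWWWWWWWWWc..cWWWWWWWWWWWWWWWWWWWWWWWWWc...cWWWWccc..........WWWWWWGGGGKKKGGGRRRRRRRRRRRR..KK.cWWWWWWWWWWWWWWWWWWWWWWWWWWWWWWWW
222 .........WWWWWWWWWW....WWWWWWWWWWWWWWWWWWWWWWWWcccccWWWWWccc.KK..KK...WWWWWcGGG.KKKGGGRRRRRRRRRRR..KKKKBBBBBBB.....................cccc
225 .........cWWWWWWWWWc...cWWWWWWWWcccWWWWWWWWWWWccc..cWWWWWWccc.KK......cWWWWWGGGGKKKGGG.RRRRRRRRRRR..KKKBBBBBBB.........................
228 ..........cWWWWWWWWWW...WWWWWWWWWc.cccccccccccccccWWWWWWWWccc.....K....WWWWWWGGGGKKKGGGRRRRRRRRRRRR.KKKKBBBB...........................
231 ...........WWWWWWWWWWW...WWWWWWWWWWcc........cccWWWWWWWWWWWccc..K.......WWWWWcGGGKKKKGG.RRRRRRRRRRR..KKK...............................
234 ............WWWWWWWWWW....WWWWWWW.K........KKKKKKK.cWWWWWWWWccc.KKKK.....WWWWWGGGGKKKGGGRRRRRRRRRRRR.KKKK..............................
237 .............WWWWWWWWWW....c..K..............K.KKKKKcWWWWWWWWccc.KKKKK...cWWWWWGGGGKKKGGGRRRRRRRRRRR..KKK..............................
240 ..............WWWWWWWWWW...........K....K..K.K.KK.KKK.cccccccccc.....KK.......BBBBBKKKBBBBBB....RRRR..............KKKKKKKKKKKKKKKKKKKKK
243 ...............WWWWWc.K.K.......K..KKK..KKKKKKKKKKKKKK........................BBBBBBBBBBBBBBBB.................KKKKKKKKKKKKKKKKKKKKKKKK
```

View pics/close7.png

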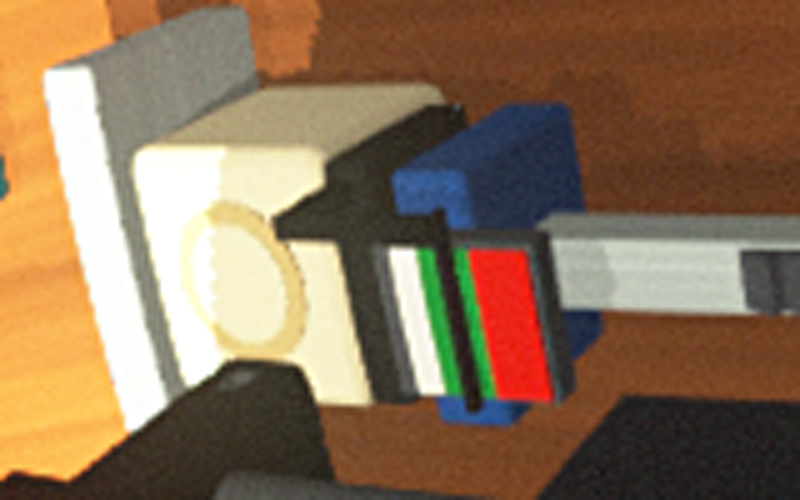

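The pointer stands in the green, with green on both sides at crop x≈455. The cake has not moved, so it is pressed on the fence, and the trigger is held squeezed.

```bash
python3 -c "
from bench import r
print(r.close_job())"
```

```text
the job is handed in; nothing more can be done
None
```

The pale cake is clamped square against the fence with the gauge pointer in the green, and I handed the job in at about 22 s with the trigger still held squeezed.

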